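# Open the detector housing

## Task

Open the detector housing with the green cover: turn its two black captive thumbscrews anticlockwise, one after the other, fully to their stops (about a quarter turn), then lift the cover straight off by its handle and lay it flat, handle up, in the middle of the blue board. Set it down; do not drop it.

Things in the scene. Friction and masses are not known exactly. Their poses are not given: they have to be found in the camera images.
- cover_grip (a point): Centre of the steel handle bar, 54 (x) x 12 (y) x 16 mm, 14 mm free below it, on the green cover. Axes: x along the bar, y along the cover, z up. Plate 104 (x) x 194 (y) x 5 mm, top face 22 mm below this point. Four feet reach 14 mm down into the fixed housing (110 x 200 x 55 mm) with 2 mm play: lift straight up 30 mm first. On its feet on a surface, this point is 41 mm above it. About 0.3 kg.
- screw_l (a joint): Thumbscrew captive in the cover, upright axis at the cover's x = 0, y = +75 mm from cover_grip. Rad: 0 tight, black wing along the cover's y; grows anticlockwise from above to the stop at 1.45; its pawl is clear of the housing above 1.2. Wing 10 mm thick, 30 long, from 4 to 27 mm above the plate (grip at cover_grip's height). Friction 0.03 N m, stays where left.
- screw_r (a joint): The same thumbscrew at the cover's x = 0, y = -75 mm from cover_grip: 0 tight, wing along the cover's y, grows anticlockwise from above to the stop at 1.45 rad. While tight, each screw's pawl hooks under the housing and holds the cover down.
- tray_top (a point): Centre of the top face of the plain blue board, 220 (its x) x 190 (its y) x 16 mm, lying fixed on the worktop; z up. A look-alike housing with a white cover, 90 mm high with its handle, stands near, may lie between cover and board, and does not open: carry over it.

How it is judged:
By the outcome, as a careful person would: the job done as asked, in the order asked, and still so for the second after the job is handed in, with the robot touching nothing.
It also fails if it takes over 69 s, if anything falls off the work surface, if the arm or the gripper's body presses on something with over 40 N, if the wrist force passes 120 N, or if a joint passes its speed limit or range.

## Robot

A 6-joint arm with a two-finger parallel gripper is mounted at the origin on a cart in front of the work surface, level with it; the furniture and walls round the work are solid. World frame = base frame: x ahead of the robot, y to its left, z up, the work surface at z = 0. Lengths are in m, angles in degrees, forces in N, time in s.
With the tool pointing down it reaches from about 0.3 to 0.75 m from the base axis. Payload 8.5 kg.
Tool frame: the origin (TCP) lies midway between the tips of the shut fingers; the grasp point (between the pads) lies 19 mm behind it; z points along the fingers, y is the direction in which the jaws open and shut (so a half turn about z gives the same grasp; the last joint's range is limited). The gripper opens to 85 mm and grips with 20 to 120 N. Pads are 22 mm wide; open, the fingers measure 114 mm over their backs; the gripper's body (76 mm by 85 mm) begins 54 mm behind the grasp point. The pads swing forward as they close: fully open they stand 13 mm farther back than shut.
Start: joints at [-76.679, 21.807, 74.336, -0, 83.858, -12.336], TCP at [0.238, -0.496, 0.231] pointing down, gripper open.
Joint ranges: [-178.18, 178.18], [-50.72, 133.34], [12.68, 142.11], [-81.47, 261.47], [9.98, 163.14], [-165.26, 165.26]. Speed limits (degrees/s): [136.94, 136.94, 180, 180, 180, 180].

## Interface

Orientations are given as a 3x3 rotation matrix whose columns are the frame's x, y, z axes.
In Python, from rig import env, eyes, close_job gives the robot as it stands.
- The arm moves only by the tool jog_arm, never from a script. Its argument "deltas" is one flat list of numbers, 7 for each row, row after row: the shift along the tool's x, y, z in units of 0.75 m (1.0 is 0.75 m), then the turn, a rotation vector about the tool's x, y, z in units of 180 degrees (1.0 is 180 degrees), then the gripper command: -1 is fully open, 1 is shut, values between are in proportion. In form: [dx, dy, dz, ax, ay, az, fingers, dx, dy, dz, ax, ay, az, fingers, ...]. A call has 1 to 12 rows; each row is the pose to reach, as a shift and turn from the pose commanded when the call began, along the tool's axes at that moment, turning the shorter way round; what a row does not reach only later rows make up. A row lasts 1/12 s, in which the tool goes at most 41.7 mm and 7.16 degrees, less where a joint would pass 70% of its speed; a pose out of reach is approached as far as the arm can. A call with a number of a shift or a turn outside -1 to 1 is refused whole. A call with a gripper value outside its range is refused whole. The fingers move at their own pace and stop on an object; "grip_force" is the grip in N (left out, the last holds). Time passes only in rows, so rows that repeat a pose let the fingers close. It gives the time, the measured TCP pose, the force and the opening at its end, in the units of the state.
- env.observe(): the state, without advancing time (a new reading comes with each control period).
- eyes.get_image(name): name is "side" or "top"; returns the picture (400x640x3 uint8, red, green, blue); there is no depth.
- eyes.camera_params(name): a dict with "intrinsics" (3x3 intrinsics, pixels), "R" (3x3) and "t" (3): a world point X has camera coordinates R X + t. Camera axes: x right, y down, z forward; pixel columns grow to the right and rows downward; lengths in m; the calibration is good to about 2 mm. A picture is of the moment at which its call begins. camera_params takes no time and is no camera call.
- close_job(): hands the job in, once; it reports no verdict.
The state is a dict: "time_s": time; "q": joint angles; "qvel": joint speeds; "joint_efforts": joint torques, N m; "position": TCP position; "tool_rot": TCP orientation; "ft_force": force on the tool from outside, world axes, zero at the start; "wrist_torque": the same for the moment, N m; "grip_width": finger opening in m.
Only numpy, scipy, OpenCV 4.12 (cv2) and the standard library are available. Lean on these libraries where they do the work, as an engineer would, in place of code of your own. Each camera call takes 0.05 s, during which the arm holds its last target.

## Working session

There is one attempt and no reset: what is moved stays moved. The work goes in short steps, Python scripts to look and compute and a tool call to move; the robot and the scene stay as the last step left them, time stands still between calls to the robot, and variables do not carry over. Pictures are saved under pics/ and viewed, and the job is handed in when it is done.

Besides the shell and the picture viewer there is one more tool, called by a JSON object that holds its "op" and its "data". jog_arm: Moves the arm, as the interface text tells. Its arguments: {"type":"object","properties":{"deltas":{"type":"array"},"grip_force":{"type":"number"}},"required":["deltas"]}

```bash
mkdir -p pics; ls; python3 - <<'E'
from rig import env, eyes
import cv2,numpy as np
print(env.observe())
for n in("top","side"):
    cv2.imwrite(f"pics/{n}0.png",eyes.get_image(n)[:,:,::-1]); p=eyes.camera_params(n); print(n,p, -np.array(p["R"]).T@p["t"])
E
```

```text
pics
{'time_s': 0.0, 'q': array([-7.66793331e+01,  2.18421093e+01,  7.43846365e+01,  5.78774278e-05,
        8.38613147e+01, -1.23353781e+01]), 'qvel': array([ 0.01000036, -0.1328709 , -0.02203037,  0.08682477,  0.07948264,
        0.02068163]), 'joint_efforts': array([ 3.54500999e-04, -4.48456657e+01, -2.31279320e+01, -1.61214216e-04,
        4.74910907e-03, -2.54042624e-05]), 'position': array([ 0.23806216, -0.49547161,  0.230702  ]), 'tool_rot': array([[ 9.01409547e-01,  4.32967324e-01, -3.53135845e-04],
       [ 4.32967343e-01, -9.01408366e-01,  1.49582574e-03],
       [ 3.29324061e-04, -1.50124789e-03, -9.99998819e-01]]), 'ft_force': array([ 0.12523839,  0.04408853, -0.02730358]), 'wrist_torque': array([ 0.04257977, -0.01450366, -0.00847176]), 'grip_width': 0.08540059271313737}
top {'intrinsics': array([[391.14884018,   0.        , 314.05007846],
       [  0.        , 391.14884018, 195.94683644],
       [  0.        ,   0.        ,   1.        ]]), 'R': array([[-2.96693182e-02, -9.99559068e-01, -1.18353195e-03],
       [-9.98699026e-01,  2.96928761e-02, -4.14558624e-02],
       [ 4.14727256e-02, -4.79749673e-05, -9.99139635e-01]]), 't': array([0.02362429, 0.51142811, 1.20430498])} [0.46151786 0.00848588 1.22449849]
side {'intrinsics': array([[400.52619442,   0.        , 313.83958881],
       [  0.        , 400.52619442, 197.22606195],
       [  0.        ,   0.        ,   1.        ]]), 'R': array([[-0.81965049, -0.57236588,  0.02388267],
       [-0.25484434,  0.32697532, -0.9100228 ],
       [ 0.51305696, -0.751987  , -0.41386969]]), 't': array([0.41239932, 0.21939715, 0.92500174])} [-0.08064315  0.85989512  0.57263739]
```

View pics/top0.png

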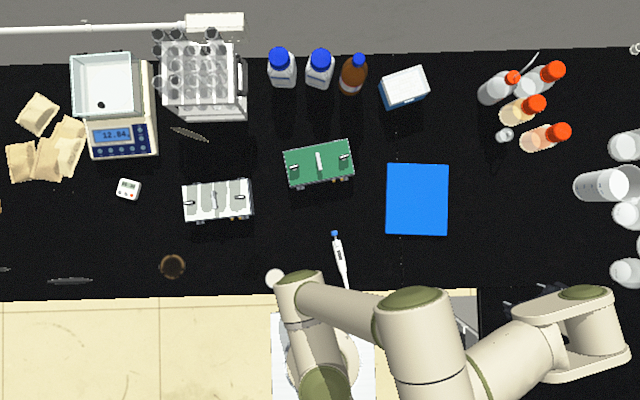

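View pics/side0.png

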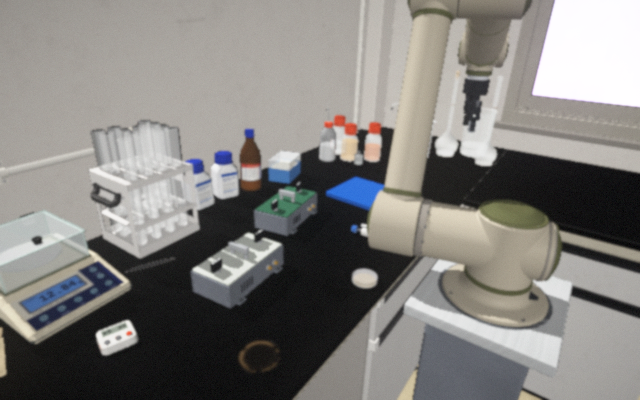

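```bash
cat > h.py <<'E'
from rig import env, eyes
import cv2,numpy as np
P={n:eyes.camera_params(n) for n in("top","side")}
def unproj(n,uv,z):
    p=P[n];K,R,t=map(np.array,(p["intrinsics"],p["R"],p["t"]))
    c=-R.T@t; d=R.T@np.linalg.inv(K)@np.array([uv[0],uv[1],1.]); return c+d*(z-c[2])/d[2]
def proj(n,X):
    p=P[n];x=p["intrinsics"]@(p["R"]@np.array(X)+p["t"]);return x[:2]/x[2]
E
python3 - <<'E'
from h import *
im=cv2.imread("pics/top0.png"); side=cv2.imread("pics/side0.png")
hsv=cv2.cvtColor(im,cv2.COLOR_BGR2HSV)
def seg(lo,hi,roi):
    m=cv2.inRange(hsv,lo,hi); k=np.zeros_like(m);x0,y0,x1,y1=roi;k[y0:y1,x0:x1]=m[y0:y1,x0:x1]
    return k
g=seg((60,90,50),(90,255,255),(270,120,370,200)); b=seg((100,150,100),(120,255,255),(370,150,460,250))
for nm,m,z in(("green",g,.06),("blue",b,.016)):
    c=max(cv2.findContours(m,0,1)[0],key=cv2.contourArea)
    r=cv2.minAreaRect(c);bx=cv2.boxPoints(r)
    W=np.array([unproj("top",q,z) for q in bx]);print(nm,r,W.round(4).tolist(),W.mean(0).round(4))
    e=W[1]-W[0];f=W[2]-W[1];print(np.linalg.norm(e),np.degrees(np.arctan2(e[1],e[0])),np.linalg.norm(f),np.degrees(np.arctan2(f[1],f[0])))
cv2.imwrite("pics/z1.png",cv2.resize(im[125:205,265:375],None,fx=7,fy=7,interpolation=cv2.INTER_CUBIC))
cv2.imwrite("pics/z2.png",cv2.resize(side[170:250,235:345],None,fx=7,fy=7,interpolation=cv2.INTER_CUBIC))
E
```

```text
green ((318.2470397949219, 162.33958435058594), (33.94899368286133, 63.99485397338867), 78.50343322753906) [[0.644, 0.0959, 0.06], [0.6768, -0.093, 0.06], [0.5762, -0.1099, 0.06], [0.5436, 0.0784, 0.06]] [ 0.6101 -0.0071  0.06  ]
0.19174868612665816 -80.14528714185556 0.10200620710625107 -170.46974209599372
blue ((416.6655578613281, 198.70472717285156), (62.37454605102539, 71.91351318359375), 1.6365771293640137) [[0.3888, -0.2048, 0.016], [0.6108, -0.2195, 0.016], [0.5995, -0.4125, 0.016], [0.3776, -0.3964, 0.016]] [ 0.4942 -0.3083  0.016 ]
0.2224884506186035 -3.7685979989744727 0.19337946571660744 -93.35356820150466
```

View pics/z1.png

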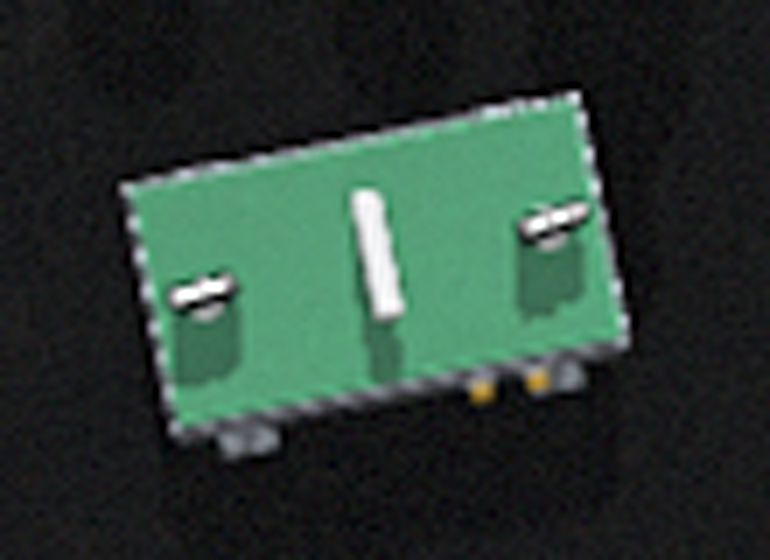

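View pics/z2.png

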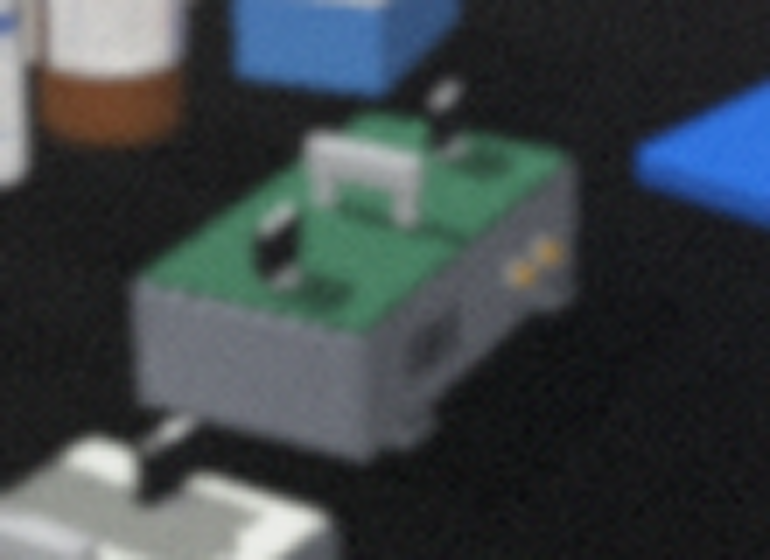

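```bash
python3 - <<'E'
from h import *
for nm,uv,z in(("handle",(378,252),.09),("wl",(202,290),.087),("wr",(553,218),.087)):
    print(nm,unproj("top",(uv[0]/7-.43+265,uv[1]/7-.43+125),z).round(4))
c=np.array([.6101,-.0071]);a=np.radians(9.8);X=np.array([np.cos(a),np.sin(a)]);Y=np.array([-X[1],X[0]])
for nm in("top","side"):
    o=(265,125) if nm=="top" else (235,170)
    z=cv2.imread("pics/z1.png" if nm=="top" else "pics/z2.png")
    def P3(x,y,zz): 
        q=proj(nm,[*(c+X*x+Y*y),zz]); return tuple(int(v) for v in ((q-np.array(o)+.5)*7))
    for s in(-1,1):
        for t in(-1,1):
            cv2.circle(z,P3(.052*s,.097*t,.06),3,(0,0,255),-1)
            cv2.circle(z,P3(.027*s,.006*t,.09),3,(255,0,255),-1)
            cv2.circle(z,P3(0,.075*s+.015*t,.087),3,(0,255,255),-1)
    cv2.imwrite(f"pics/ov_{nm}.png",z)
E
```

```text
handle [ 0.6113 -0.0078  0.09  ]
wl [0.598 0.066 0.087]
wr [ 0.6238 -0.0813  0.087 ]
```

View pics/ov_top.png

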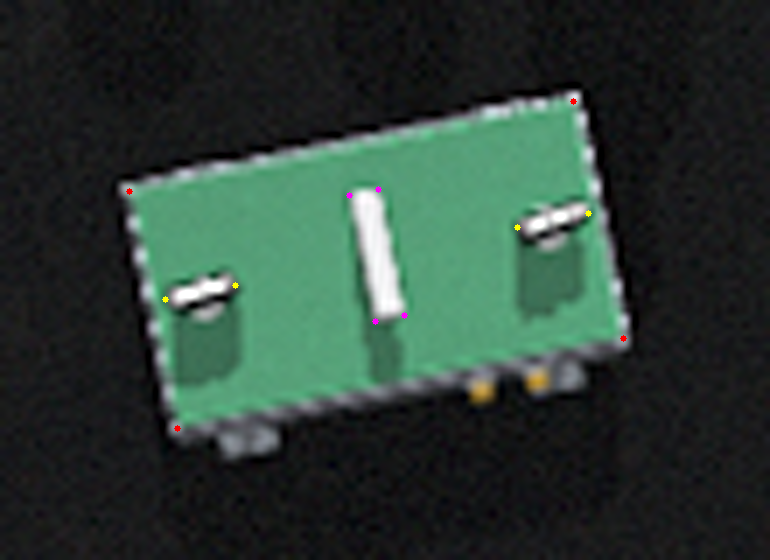

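View pics/ov_side.png

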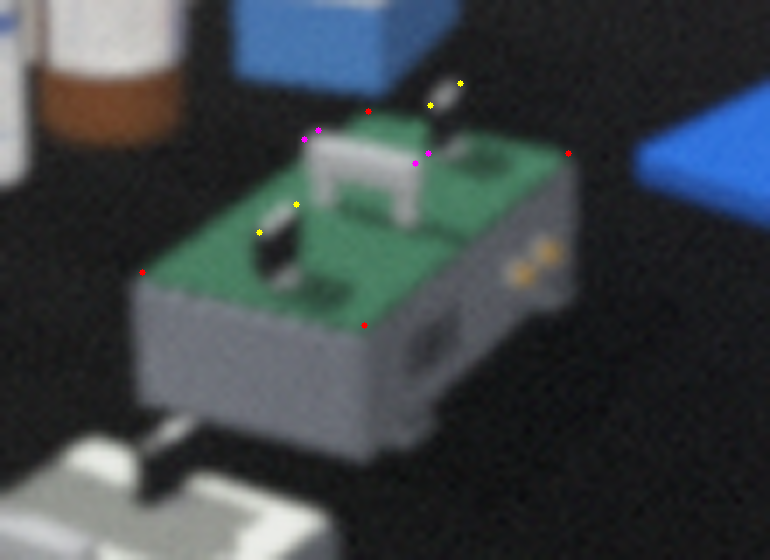

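```bash
cat >> h.py <<'E'
from scipy.spatial.transform import Rotation as Ro
C=np.array([.6105,-.0078]);A=9.8
def plan(pos,yaw):
    o=env.observe();R=o["tool_rot"];p=o["position"]
    y=np.radians(yaw);T=np.array([[np.cos(y),np.sin(y),0],[np.sin(y),-np.cos(y),0],[0,0,-1]])
    d=R.T@(np.array(pos)-p)/.75; r=Ro.from_matrix(R.T@T).as_rotvec()/np.pi
    print("t",round(o["time_s"],2),"pos",p.round(4),"yaw",round(np.degrees(np.arctan2(R[1,0],R[0,0])),2),"w",round(o["grip_width"],4),"F",o["ft_force"].round(2),"M",o["wrist_torque"].round(3),"q",o["q"].round(1)[[0,5]])
    print("delta",d.round(4),r.round(4))
E
python3 -c "
from h import *
plan([.5977,.0661,.20],99.8)"
```

```text
t 0.1 pos [ 0.2381 -0.4955  0.2308] yaw 25.66 w 0.0854 F [-0.28  0.53 -1.13] M [0.008 0.003 0.002] q [-76.7 -12.3]
delta [ 0.7565 -0.4673  0.0418] [-3.000e-04 -3.000e-04 -4.119e-01]
```

{"op": "jog_arm", "data": {"deltas": [0.7565, -0.4673, 0.04, 0, 0, -0.412, -1, 0.7565, -0.4673, 0.04, 0, 0, -0.412, -1, 0.7565, -0.4673, 0.04, 0, 0, -0.412, -1, 0.7565, -0.4673, 0.04, 0, 0, -0.412, -1, 0.7565, -0.4673, 0.04, 0, 0, -0.412, -1, 0.7565, -0.4673, 0.04, 0, 0, -0.412, -1, 0.7565, -0.4673, 0.04, 0, 0, -0.412, -1, 0.7565, -0.4673, 0.04, 0, 0, -0.412, -1, 0.7565, -0.4673, 0.04, 0, 0, -0.412, -1, 0.7565, -0.4673, 0.04, 0, 0, -0.412, -1, 0.7565, -0.4673, 0.04, 0, 0, -0.412, -1, 0.7565, -0.4673, 0.04, 0, 0, -0.412, -1]}}

```text
time_s: 1.1
position: [0.5081, -0.073, 0.2086]
tool_rot: [[-0.173, 0.985, -0.0], [0.985, 0.173, 0.0], [0.0, -0.0, -1.0]]
ft_force: [0.7, -1.8, -0.1]
grip_width: 0.0856
```

```bash
python3 -c "
from h import *
plan([.5977,.0661,.20],99.8)"
```

```text
t 1.1 pos [ 0.5081 -0.073   0.2086] yaw 99.98 w 0.0856 F [ 0.69 -1.77 -0.08] M [ 0.044 -0.027  0.012] q [-21.4 -31.4]
delta [0.162  0.1498 0.0114] [-0.0001 -0.0001  0.001 ]
```

{"op": "jog_arm", "data": {"deltas": [0.162, 0.15, 0.04, 0, 0, 0, -1, 0.162, 0.15, 0.04, 0, 0, 0, -1, 0.162, 0.15, 0.04, 0, 0, 0, -1, 0.162, 0.15, 0.04, 0, 0, 0, -1, 0.162, 0.15, 0.04, 0, 0, 0, -1, 0.162, 0.15, 0.04, 0, 0, 0, -1, 0.162, 0.15, 0.04, 0, 0, 0, -1, 0.162, 0.15, 0.04, 0, 0, 0, -1]}}

```text
time_s: 1.77
position: [0.5973, 0.0627, 0.1791]
tool_rot: [[-0.169, 0.986, 0.0], [0.986, 0.169, -0.0], [-0.0, -0.0, -1.0]]
ft_force: [-0.4, -0.9, 0.3]
grip_width: 0.0854
```

```bash
python3 -c "
from h import *
cv2.imwrite('pics/t2.png',cv2.resize(eyes.get_image('side')[150:260,215:365,::-1],None,fx=5,fy=5))
plan([.5977,.0661,.066],99.8)"
```

```text
t 1.82 pos [0.5973 0.0626 0.1793] yaw 99.72 w 0.0853 F [-0.59 -0.    0.17] M [ 0.013  0.051 -0.001] q [ -5.3 -15. ]
delta [0.0046 0.0012 0.1511] [ 0.0001  0.0001 -0.0004]
```

View pics/t2.png

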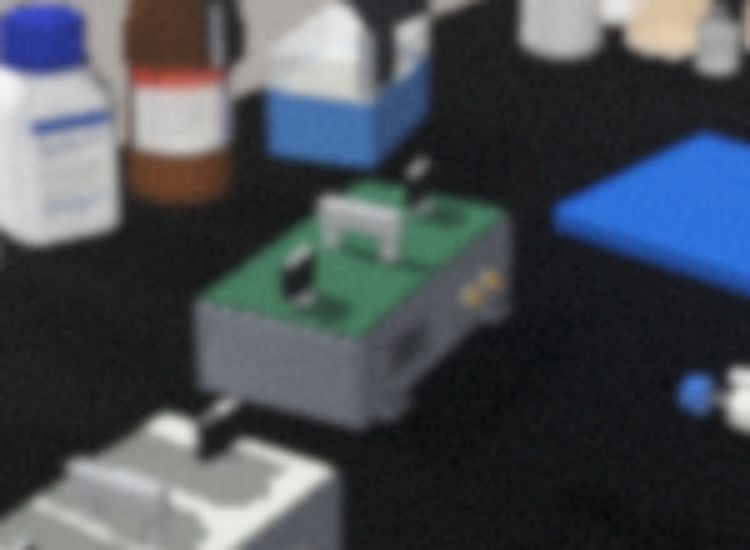

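{"op": "jog_arm", "data": {"deltas": [0.0046, 0.0012, 0.05, 0, 0, 0, -1, 0.0046, 0.0012, 0.09, 0, 0, 0, -1, 0.0046, 0.0012, 0.12, 0, 0, 0, -1, 0.0046, 0.0012, 0.135, 0, 0, 0, -1, 0.0046, 0.0012, 0.149, 0, 0, 0, -1, 0.0046, 0.0012, 0.149, 0, 0, 0, -1, 0.0046, 0.0012, 0.149, 0, 0, 0, -1]}}

```text
time_s: 2.4
position: [0.5981, 0.0667, 0.0676]
tool_rot: [[-0.17, 0.986, 0.001], [0.986, 0.17, -0.0], [-0.0, 0.001, -1.0]]
ft_force: [0.1, 0.4, 0.8]
grip_width: 0.0853
```

```bash
python3 -c "
from h import *
cv2.imwrite('pics/t3.png',cv2.resize(eyes.get_image('side')[150:260,215:365,::-1],None,fx=5,fy=5))
plan([.5977,.0661,.066],99.8)"
```

```text
t 2.45 pos [0.5985 0.0668 0.0682] yaw 99.78 w 0.0855 F [0.65 0.77 0.13] M [0.012 0.029 0.018] q [ -4.9 -14.7]
delta [-0.0008 -0.0012  0.0029] [ 0.0005  0.0001 -0.0001]
```

View pics/t3.png

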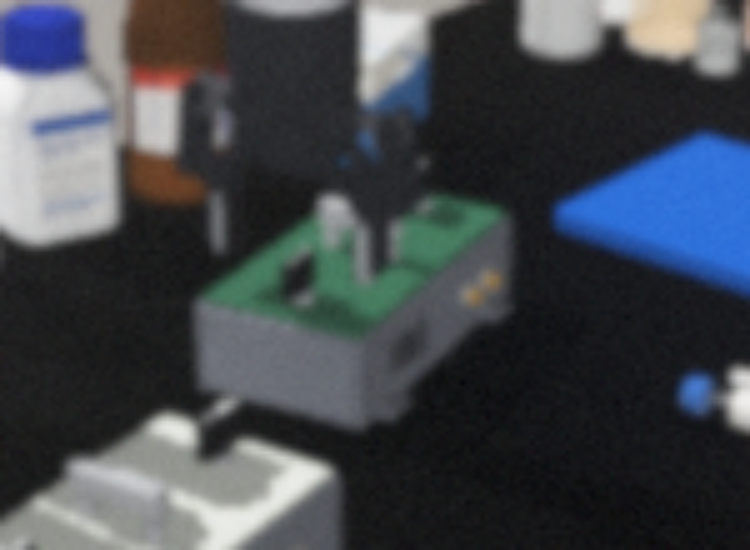

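{"op": "jog_arm", "data": {"deltas": [-0.0008, -0.0008, 0.001, 0, 0, 0, 0, -0.0008, -0.0008, 0.001, 0, 0, 0, 0.4, -0.0008, -0.0008, 0.001, 0, 0, 0, 0.6, -0.0008, -0.0008, 0.001, 0, 0, 0, 0.7, -0.0008, -0.0008, 0.001, 0, 0, 0, 0.8, -0.0008, -0.0008, 0.001, 0, 0, 0, 0.9, -0.0008, -0.0008, 0.001, 0, 0, 0, 1, -0.0008, -0.0008, 0.001, 0, 0, 0, 1, -0.0008, -0.0008, 0.001, 0, 0, 0, 1, -0.0008, -0.0008, 0.001, 0, 0, 0, 1], "grip_force": 30}}

```text
time_s: 3.28
position: [0.5975, 0.0667, 0.0665]
tool_rot: [[-0.171, 0.985, 0.0], [0.985, 0.171, 0.0], [0.0, 0.0, -1.0]]
ft_force: [-0.5, -0.1, 3.9]
grip_width: 0.0093
```

```bash
python3 -c "
from h import *
plan([.5977,.0661,.066],99.8+83)"
```

```text
t 3.28 pos [0.5975 0.0667 0.0665] yaw 99.82 w 0.0093 F [-0.52 -0.06  3.86] M [0.044 0.17  0.062] q [ -4.9 -14.7]
delta [-0.0008  0.0002  0.0007] [ 0.     0.    -0.461]
```

{"op": "jog_arm", "data": {"deltas": [0, 0, 0, 0, 0, -0.035, 1, 0, 0, 0, 0, 0, -0.07, 1, 0, 0, 0, 0, 0, -0.105, 1, 0, 0, 0, 0, 0, -0.14, 1, 0, 0, 0, 0, 0, -0.175, 1, 0, 0, 0, 0, 0, -0.21, 1, 0, 0, 0, 0, 0, -0.245, 1, 0, 0, 0, 0, 0, -0.28, 1, 0, 0, 0, 0, 0, -0.315, 1, 0, 0, 0, 0, 0, -0.35, 1, 0, 0, 0, 0, 0, -0.385, 1, 0, 0, 0, 0, 0, -0.42, 1]}}

```text
time_s: 4.28
position: [0.5978, 0.0671, 0.0666]
tool_rot: [[-0.997, 0.075, 0.001], [0.075, 0.997, 0.001], [-0.001, 0.001, -1.0]]
ft_force: [-0.4, 2.9, 2.1]
grip_width: 0.0096
```

```bash
python3 -c "
from h import *
plan([.5977,.0661,.066],99.8+83)"
```

```text
t 4.28 pos [0.5978 0.0671 0.0666] yaw 175.72 w 0.0096 F [-0.42  2.87  2.12] M [ 0.501  0.057 -0.041] q [ -4.9 -90.6]
delta [-0.     -0.0013  0.0007] [ 0.0003  0.0003 -0.0393]
```

Continue past the stop in small steps, watching the torque about z.

{"op": "jog_arm", "data": {"deltas": [0, -0.0005, 0, 0, 0, -0.015, 1, 0, -0.0005, 0, 0, 0, -0.03, 1, 0, -0.0005, 0, 0, 0, -0.04, 1, 0, -0.0005, 0, 0, 0, -0.04, 1, 0, -0.0005, 0, 0, 0, -0.04, 1]}}

```text
time_s: 4.7
position: [0.5977, 0.0673, 0.0665]
tool_rot: [[-0.999, -0.046, 0.001], [-0.046, 0.999, 0.002], [-0.001, 0.002, -1.0]]
ft_force: [-0.1, 4.8, 3.0]
grip_width: 0.0092
```

```bash
python3 -c "
from h import *
plan([.5977,.0661,.066],99.8+83)"
```

```text
t 4.7 pos [0.5977 0.0673 0.0665] yaw -177.37 w 0.0092 F [-0.08  4.77  3.01] M [ 0.919 -0.028  0.005] q [ -4.9 -97.6]
delta [ 0.0001 -0.0017  0.0007] [ 0.0006  0.0003 -0.0009]
```

{"op": "jog_arm", "data": {"deltas": [0, 0.001, 0, 0, 0, -0.005, 1, 0, 0.001, 0, 0, 0, -0.01, 1, 0, 0.001, 0, 0, 0, -0.01, 1, 0, 0.001, 0, 0, 0, -0.01, 1]}}

```text
time_s: 5.03
position: [0.5976, 0.0674, 0.0665]
tool_rot: [[-0.997, -0.077, 0.001], [-0.077, 0.997, 0.001], [-0.001, 0.001, -1.0]]
ft_force: [0.4, 5.1, 3.3]
grip_width: 0.0092
```

```bash
python3 -c "
from h import *
plan([.5977,.0661,.066],99.8+83)"
```

```text
t 5.03 pos [0.5976 0.0674 0.0665] yaw -175.61 w 0.0092 F [0.41 5.09 3.3 ] M [ 0.87  -0.107 -0.41 ] q [ -4.9 -99.3]
delta [ 0.     -0.0018  0.0007] [0.0003 0.0002 0.0088]
```

{"op": "jog_arm", "data": {"deltas": [0, 0, 0, 0, 0, 0, 0.6, 0, 0, 0, 0, 0, 0, 0.3, 0, 0, 0, 0, 0, 0, 0, 0, 0, 0, 0, 0, 0, -0.3, 0, 0, 0, 0, 0, 0, -0.3, 0, 0, -0.05, 0, 0, 0, -0.3, 0, 0, -0.1, 0, 0, 0, -0.3, 0, 0, -0.12, 0, 0, 0, -1, 0, 0, -0.12, 0, 0, 0, -1]}}

```text
time_s: 5.78
position: [0.599, 0.0668, 0.1606]
tool_rot: [[-0.997, -0.077, 0.008], [-0.077, 0.997, -0.001], [-0.008, -0.001, -1.0]]
ft_force: [0.1, -0.1, 0.5]
grip_width: 0.0775
```

```bash
python3 -c "
from h import *
for n,(x,y) in dict(side=(215,150),top=(240,115)).items(): cv2.imwrite('pics/t4%s.png'%n,cv2.resize(eyes.get_image(n)[y:y+110,x:x+150,::-1],None,fx=5,fy=5))
plan([.6233,-.0807,.14],99.8)"
```

```text
t 5.88 pos [0.5972 0.0669 0.1561] yaw -175.58 w 0.0851 F [0.36 0.14 0.1 ] M [ 0.036 -0.022 -0.015] q [ -4.9 -99.3]
delta [-0.0195 -0.1989  0.0215] [-0.      0.      0.4701]
```

View pics/t4side.png

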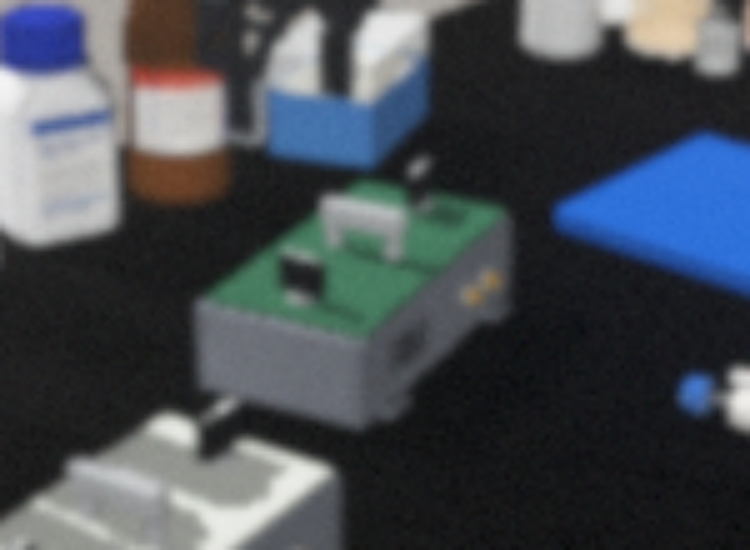

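View pics/t4top.png

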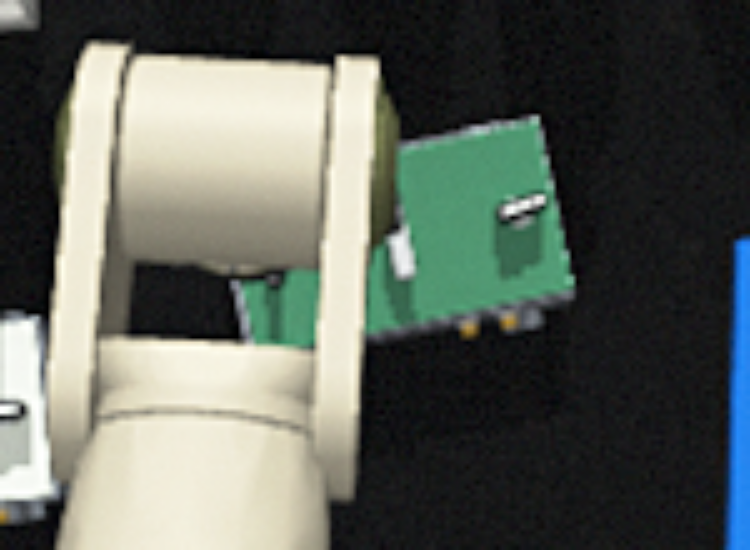

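{"op": "jog_arm", "data": {"deltas": [-0.0195, -0.199, 0, 0, 0, 0.47, -1, -0.0195, -0.199, 0, 0, 0, 0.47, -1, -0.0195, -0.199, 0, 0, 0, 0.47, -1, -0.0195, -0.199, 0, 0, 0, 0.47, -1, -0.0195, -0.199, 0, 0, 0, 0.47, -1, -0.0195, -0.199, 0, 0, 0, 0.47, -1, -0.0195, -0.199, 0, 0, 0, 0.47, -1, -0.0195, -0.199, 0, 0, 0, 0.47, -1, -0.0195, -0.199, 0, 0, 0, 0.47, -1, -0.0195, -0.199, 0, 0, 0, 0.47, -1, -0.0195, -0.199, 0, 0, 0, 0.47, -1, -0.0195, -0.199, 0, 0, 0, 0.47, -1]}}

```text
time_s: 6.88
position: [0.6228, -0.0806, 0.1541]
tool_rot: [[-0.164, 0.986, -0.004], [0.986, 0.164, 0.001], [0.002, -0.003, -1.0]]
ft_force: [0.4, -0.4, 0.0]
grip_width: 0.0857
```

```bash
python3 -c "
from h import *
plan([.6233,-.0805,.067],99.8)"
```

```text
t 6.88 pos [ 0.6228 -0.0806  0.1541] yaw 99.45 w 0.0857 F [ 0.36 -0.35  0.  ] M [ 0.01  -0.008 -0.02 ] q [-18.2 -27.6]
delta [-0.0002  0.0011  0.1162] [-0.0011 -0.0005 -0.0019]
```

{"op": "jog_arm", "data": {"deltas": [0, 0.0006, 0.05, 0, 0, -0.001, -1, 0, 0.0006, 0.09, 0, 0, -0.001, -1, 0, 0.0006, 0.105, 0, 0, -0.001, -1, 0, 0.0006, 0.116, 0, 0, -0.001, -1, 0, 0.0006, 0.116, 0, 0, -0.001, -1, 0, 0.0006, 0.116, 0, 0, -0.001, -1, 0, 0.0006, 0.116, 0, 0, -0.001, -1]}}

```text
time_s: 7.47
position: [0.6247, -0.0808, 0.0708]
tool_rot: [[-0.174, 0.985, 0.002], [0.985, 0.174, -0.001], [-0.001, 0.002, -1.0]]
ft_force: [0.6, -0.9, 0.9]
grip_width: 0.085
```

```bash
python3 -c "
from h import *
cv2.imwrite('pics/t5.png',cv2.resize(eyes.get_image('side')[150:260,215:365,::-1],None,fx=5,fy=5))
plan([.6233,-.0805,.067],99.8)"
```

```text
t 7.52 pos [ 0.6246 -0.0808  0.0708] yaw 100.0 w 0.0857 F [ 0.74 -0.31 -0.02] M [ 0.002 -0.043  0.094] q [-18.1 -28.1]
delta [ 0.0007 -0.0017  0.0051] [0.0007 0.0004 0.0011]
```

View pics/t5.png

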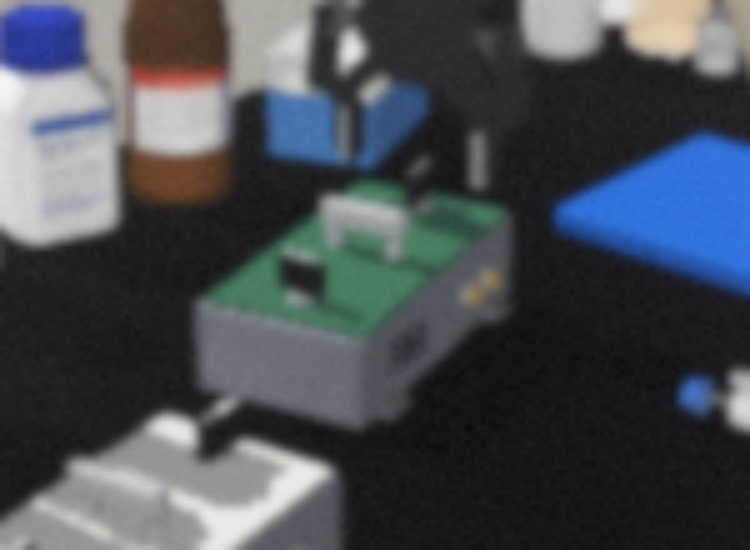

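{"op": "jog_arm", "data": {"deltas": [0.0007, -0.0013, 0.005, 0, 0, 0.001, 0, 0.0007, -0.0013, 0.005, 0, 0, 0.001, 0.4, 0.0007, -0.0013, 0.005, 0, 0, 0.001, 0.6, 0.0007, -0.0013, 0.005, 0, 0, 0.001, 0.7, 0.0007, -0.0013, 0.005, 0, 0, 0.001, 0.8, 0.0007, -0.0013, 0.005, 0, 0, 0.001, 0.9, 0.0007, -0.0013, 0.005, 0, 0, 0.001, 1, 0.0007, -0.0013, 0.005, 0, 0, 0.001, 1, 0.0007, -0.0013, 0.005, 0, 0, 0.001, 1, 0.0007, -0.0013, 0.005, 0, 0, 0.001, 1]}}

```text
time_s: 8.35
position: [0.6228, -0.0803, 0.0657]
tool_rot: [[-0.171, 0.985, -0.0], [0.985, 0.171, -0.0], [-0.0, -0.0, -1.0]]
ft_force: [-1.3, -0.0, 1.7]
grip_width: 0.0094
```

```bash
python3 -c "
from h import *
plan([.6233,-.0805,.067],99.8+83)"
```

```text
t 8.35 pos [ 0.6228 -0.0803  0.0657] yaw 99.82 w 0.0094 F [-1.27 -0.03  1.68] M [0.069 0.24  0.145] q [-18.1 -27.9]
delta [-0.0004  0.0005 -0.0017] [-0.     0.    -0.461]
```

{"op": "jog_arm", "data": {"deltas": [0, 0, -0.001, 0, 0, -0.035, 1, 0, 0, -0.001, 0, 0, -0.07, 1, 0, 0, -0.001, 0, 0, -0.105, 1, 0, 0, -0.001, 0, 0, -0.14, 1, 0, 0, -0.001, 0, 0, -0.175, 1, 0, 0, -0.001, 0, 0, -0.21, 1, 0, 0, -0.001, 0, 0, -0.245, 1, 0, 0, -0.001, 0, 0, -0.28, 1, 0, 0, -0.001, 0, 0, -0.315, 1, 0, 0, -0.001, 0, 0, -0.35, 1, 0, 0, -0.001, 0, 0, -0.385, 1, 0, 0, -0.001, 0, 0, -0.42, 1]}}

```text
time_s: 9.35
position: [0.6228, -0.0801, 0.0658]
tool_rot: [[-0.997, 0.075, -0.001], [0.075, 0.997, 0.001], [0.001, 0.001, -1.0]]
ft_force: [0.6, 1.0, -2.5]
grip_width: 0.0089
```

{"op": "jog_arm", "data": {"deltas": [0, 0, 0, 0, 0, -0.015, 1, 0, 0, 0, 0, 0, -0.03, 1, 0, 0, 0, 0, 0, -0.045, 1, 0, 0, 0, 0, 0, -0.05, 1, 0, 0, 0, 0, 0, -0.05, 1]}}

```text
time_s: 9.77
position: [0.6229, -0.08, 0.0659]
tool_rot: [[-0.997, -0.076, -0.0], [-0.076, 0.997, 0.001], [0.0, 0.001, -1.0]]
ft_force: [0.5, 1.4, -3.1]
grip_width: 0.0089
```

```bash
python3 -c "
from h import *
plan([.6233,-.0805,.067],99.8+83)"
```

```text
t 9.77 pos [ 0.6229 -0.08    0.0659] yaw -175.63 w 0.0089 F [ 0.55  1.4  -3.06] M [ 0.274 -0.172 -0.333] q [ -18.1 -112.5]
delta [-0.0005 -0.0007 -0.0015] [ 0.0003 -0.0001  0.0087]
```

{"op": "jog_arm", "data": {"deltas": [0, 0, 0, 0, 0, 0, 0.6, 0, 0, 0, 0, 0, 0, 0.3, 0, 0, 0, 0, 0, 0, 0, 0, 0, 0, 0, 0, 0, -0.3, 0, 0, 0, 0, 0, 0, -0.3, 0, 0, -0.05, 0, 0, 0, -0.3, 0, 0, -0.1, 0, 0, 0, -0.3, 0, 0, -0.12, 0, 0, 0, -1, 0, 0, -0.12, 0, 0, 0, -1, 0, 0, -0.12, 0, 0, 0, -1]}}

```text
time_s: 10.6
position: [0.623, -0.0803, 0.1569]
tool_rot: [[-0.997, -0.077, 0.001], [-0.077, 0.997, -0.001], [-0.001, -0.001, -1.0]]
ft_force: [-0.6, -0.1, 0.5]
grip_width: 0.0857
```

```bash
python3 -c "
from h import *
for n,(x,y) in dict(side=(215,150)).items(): cv2.imwrite('pics/t6%s.png'%n,cv2.resize(eyes.get_image(n)[y:y+110,x:x+150,::-1],None,fx=5,fy=5))
plan([.6102,-.0061,.155],97)"
```

```text
t 10.65 pos [ 0.6225 -0.0802  0.1556] yaw -175.59 w 0.0853 F [ 0.62 -0.52 -0.1 ] M [ 0.011  0.023 -0.004] q [ -18.1 -112.5]
delta [0.0087 0.0997 0.0009] [-1.000e-04 -4.000e-04  4.856e-01]
```

View pics/t6side.png

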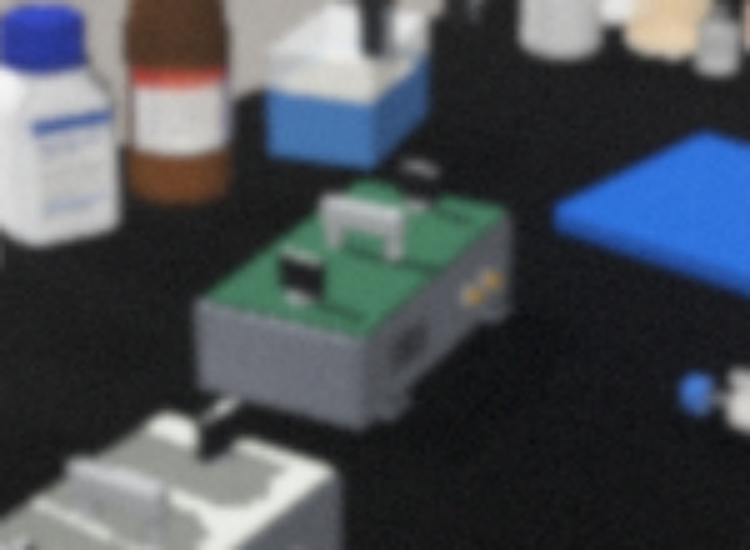

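Both wings now lie parallel to the handle bar (left at ~(302,275), right at ~(420,185) in the crop). Now over to the handle.

{"op": "jog_arm", "data": {"deltas": [0.0087, 0.0997, 0, 0, 0, 0.4856, -1, 0.0087, 0.0997, 0, 0, 0, 0.4856, -1, 0.0087, 0.0997, 0, 0, 0, 0.4856, -1, 0.0087, 0.0997, 0, 0, 0, 0.4856, -1, 0.0087, 0.0997, 0, 0, 0, 0.4856, -1, 0.0087, 0.0997, 0, 0, 0, 0.4856, -1, 0.0087, 0.0997, 0, 0, 0, 0.4856, -1, 0.0087, 0.0997, 0, 0, 0, 0.4856, -1, 0.0087, 0.0997, 0, 0, 0, 0.4856, -1, 0.0087, 0.0997, 0, 0, 0, 0.4856, -1, 0.0087, 0.0997, 0, 0, 0, 0.4856, -1, 0.0087, 0.0997, 0, 0, 0, 0.4856, -1]}}

```text
time_s: 11.65
position: [0.6099, -0.0061, 0.1545]
tool_rot: [[-0.143, 0.99, -0.003], [0.99, 0.143, 0.001], [0.001, -0.003, -1.0]]
ft_force: [0.7, -0.8, 0.0]
grip_width: 0.0856
```

```bash
python3 -c "
from h import *
plan([.6102,-.0061,.155],9.7)"
```

```text
t 11.65 pos [ 0.6099 -0.0061  0.1545] yaw 98.23 w 0.0856 F [ 0.68 -0.8   0.02] M [-0.008  0.019  0.022] q [-11.7 -19.9]
delta [-0.      0.0003 -0.0007] [-0.0011  0.0005  0.4918]
```

{"op": "jog_arm", "data": {"deltas": [0, 0, 0, 0, 0, 0.485, -1, 0, 0, 0, 0, 0, 0.485, -1, 0, 0, 0, 0, 0, 0.485, -1, 0, 0, 0, 0, 0, 0.485, -1, 0, 0, 0, 0, 0, 0.485, -1, 0, 0, 0, 0, 0, 0.485, -1, 0, 0, 0, 0, 0, 0.485, -1, 0, 0, 0, 0, 0, 0.485, -1, 0, 0, 0, 0, 0, 0.485, -1, 0, 0, 0, 0, 0, 0.485, -1, 0, 0, 0, 0, 0, 0.485, -1, 0, 0, 0, 0, 0, 0.485, -1]}}

```text
time_s: 12.65
position: [0.6099, -0.0061, 0.1545]
tool_rot: [[0.977, 0.213, -0.003], [0.213, -0.977, 0.001], [-0.003, -0.001, -1.0]]
ft_force: [0.2, -1.4, 0.5]
grip_width: 0.0855
```

{"op": "jog_arm", "data": {"deltas": [0, 0, 0, 0, 0, 0, -1, 0, 0, 0, 0, 0, 0, -1]}}

```text
time_s: 12.82
position: [0.6101, -0.0061, 0.155]
tool_rot: [[0.975, 0.223, -0.002], [0.223, -0.975, 0.0], [-0.002, -0.001, -1.0]]
ft_force: [-0.1, 0.3, -0.1]
grip_width: 0.0853
```

```bash
python3 -c "
from h import *
plan([.6102,-.0061,.065],9.7)"
```

```text
t 12.82 pos [ 0.6101 -0.0061  0.155 ] yaw 12.86 w 0.0853 F [-0.1   0.35 -0.1 ] M [-0.009 -0.022 -0.035] q [-11.7  65.5]
delta [4.0e-04 1.0e-04 1.2e-01] [-0.0003  0.0007  0.0176]
```

{"op": "jog_arm", "data": {"deltas": [0, 0, 0.05, 0, 0, 0.0176, -1, 0, 0, 0.08, 0, 0, 0.0176, -1, 0, 0, 0.105, 0, 0, 0.0176, -1, 0, 0, 0.118, 0, 0, 0.0176, -1, 0, 0, 0.118, 0, 0, 0.0176, -1, 0, 0, 0.118, 0, 0, 0.0176, -1, 0, 0, 0.118, 0, 0, 0.0176, -1]}}

```text
time_s: 13.4
position: [0.6113, -0.0063, 0.069]
tool_rot: [[0.986, 0.166, 0.002], [0.166, -0.986, -0.0], [0.002, 0.001, -1.0]]
ft_force: [0.8, 0.7, 0.6]
grip_width: 0.0852
```

```bash
python3 -c "
from h import *
for n,(x,y) in dict(side=(215,150)).items(): cv2.imwrite('pics/t7%s.png'%n,cv2.resize(eyes.get_image(n)[y:y+110,x:x+150,::-1],None,fx=5,fy=5))
plan([.6102,-.0061,.065],9.7)"
```

```text
t 13.45 pos [ 0.6113 -0.0063  0.0692] yaw 9.53 w 0.0854 F [-0.7  -0.34 -0.25] M [0.026 0.017 0.028] q [-11.7  68.8]
delta [-0.0014 -0.0005  0.0056] [ 0.0003 -0.0007 -0.0009]
```

View pics/t7side.png

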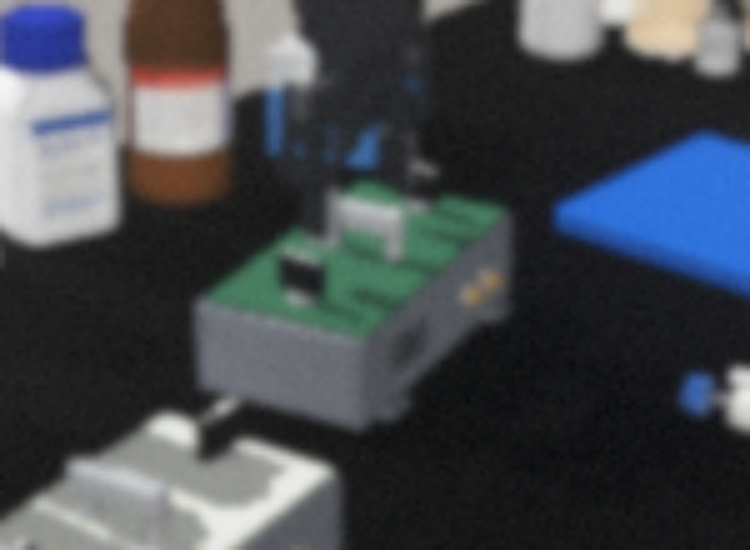

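{"op": "jog_arm", "data": {"deltas": [-0.0005, -0.0003, 0.001, 0, 0, 0, 0, -0.0005, -0.0003, 0.001, 0, 0, 0, 0.4, -0.0005, -0.0003, 0.001, 0, 0, 0, 0.6, -0.0005, -0.0003, 0.001, 0, 0, 0, 0.7, -0.0005, -0.0003, 0.001, 0, 0, 0, 0.8, -0.0005, -0.0003, 0.001, 0, 0, 0, 0.9, -0.0005, -0.0003, 0.001, 0, 0, 0, 1, -0.0005, -0.0003, 0.001, 0, 0, 0, 1, -0.0005, -0.0003, 0.001, 0, 0, 0, 1, -0.0005, -0.0003, 0.001, 0, 0, 0, 1], "grip_force": 70}}

```text
time_s: 14.28
position: [0.6103, -0.006, 0.0674]
tool_rot: [[0.986, 0.165, 0.0], [0.165, -0.986, 0.0], [0.0, 0.0, -1.0]]
ft_force: [-1.0, 1.8, 4.4]
grip_width: 0.0106
```

```bash
python3 -c "
from h import *
plan([.6102,-.0061,.110],9.7)"
```

```text
t 14.28 pos [ 0.6103 -0.006   0.0674] yaw 9.48 w 0.0106 F [-0.99  1.77  4.44] M [0.133 0.134 0.056] q [-11.7  68.8]
delta [-0.0001  0.0001 -0.0568] [ 0.     -0.0001 -0.0012]
```

Grip is on. Lift straight up slowly, first 45 mm.

{"op": "jog_arm", "data": {"deltas": [0, 0, -0.003, 0, 0, 0, 1, 0, 0, -0.007, 0, 0, 0, 1, 0, 0, -0.012, 0, 0, 0, 1, 0, 0, -0.018, 0, 0, 0, 1, 0, 0, -0.025, 0, 0, 0, 1, 0, 0, -0.032, 0, 0, 0, 1, 0, 0, -0.04, 0, 0, 0, 1, 0, 0, -0.05, 0, 0, 0, 1, 0, 0, -0.06, 0, 0, 0, 1, 0, 0, -0.06, 0, 0, 0, 1]}}

```text
time_s: 15.12
position: [0.611, -0.0062, 0.1141]
tool_rot: [[0.986, 0.165, 0.003], [0.165, -0.986, -0.001], [0.003, 0.001, -1.0]]
ft_force: [0.2, -0.7, -3.6]
grip_width: 0.0106
```

```bash
python3 -c "
from h import *
for n,(x,y) in dict(side=(215,150)).items(): cv2.imwrite('pics/t8%s.png'%n,cv2.resize(eyes.get_image(n)[y:y+110,x:x+150,::-1],None,fx=5,fy=5))
plan([.6102,-.0061,.160],9.7)"
```

```text
t 15.17 pos [ 0.6107 -0.0061  0.1132] yaw 9.48 w 0.0104 F [-0.57 -0.12 -4.22] M [-0.049 -0.026  0.004] q [-11.7  68.8]
delta [-0.0005 -0.0001 -0.0624] [ 0.0002 -0.0006 -0.0012]
```

View pics/t8side.png

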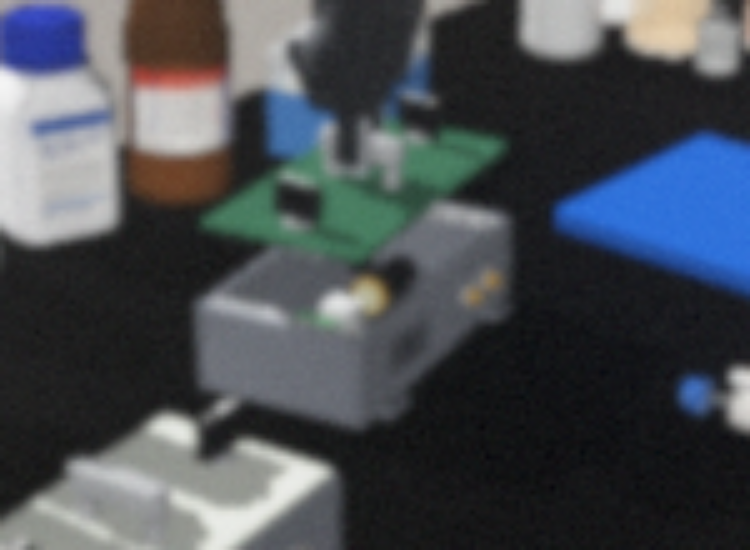

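{"op": "jog_arm", "data": {"deltas": [0, 0, -0.015, 0, 0, 0, 1, 0, 0, -0.03, 0, 0, 0, 1, 0, 0, -0.05, 0, 0, 0, 1, 0, 0, -0.065, 0, 0, 0, 1, 0, 0, -0.075, 0, 0, 0, 1, 0, 0, -0.08, 0, 0, 0, 1, 0, 0, -0.08, 0, 0, 0, 1, 0, 0, -0.08, 0, 0, 0, 1]}}

```text
time_s: 15.83
position: [0.61, -0.006, 0.1715]
tool_rot: [[0.986, 0.165, -0.001], [0.165, -0.986, 0.0], [-0.001, -0.0, -1.0]]
ft_force: [-0.2, 0.4, -4.0]
grip_width: 0.0104
```

```bash
python3 -c "
from h import *
plan([.4942,-.3083,.172],86.5)"
```

```text
t 15.83 pos [ 0.61   -0.006   0.1715] yaw 9.48 w 0.0104 F [-0.16  0.36 -4.03] M [ 0.007  0.034 -0.026] q [-11.7  68.8]
delta [-0.2186  0.3721 -0.0007] [-3.000e-04  2.000e-04 -4.279e-01]
```

{"op": "jog_arm", "data": {"deltas": [-0.009, 0.016, 0, 0, 0, -0.018, 1, -0.026, 0.045, 0, 0, 0, -0.052, 1, -0.046, 0.078, 0, 0, 0, -0.09, 1, -0.066, 0.112, 0, 0, 0, -0.129, 1, -0.085, 0.145, 0, 0, 0, -0.167, 1, -0.105, 0.179, 0, 0, 0, -0.206, 1, -0.125, 0.212, 0, 0, 0, -0.244, 1, -0.144, 0.246, 0, 0, 0, -0.282, 1, -0.164, 0.279, 0, 0, 0, -0.321, 1, -0.184, 0.312, 0, 0, 0, -0.359, 1, -0.199, 0.339, 0, 0, 0, -0.39, 1, -0.209, 0.356, 0, 0, 0, -0.41, 1]}}

```text
time_s: 16.83
position: [0.4984, -0.2973, 0.1711]
tool_rot: [[0.114, 0.993, -0.001], [0.993, -0.114, 0.001], [0.0, -0.001, -1.0]]
ft_force: [0.9, 0.3, -3.9]
grip_width: 0.0103
```

```bash
python3 -c "
from h import *
plan([.4942,-.3083,.10],86.5)"
```

```text
t 16.83 pos [ 0.4984 -0.2973  0.1711] yaw 83.46 w 0.0103 F [ 0.9   0.27 -3.94] M [ 0.006  0.025 -0.009] q [-42.5 -35.9]
delta [-0.0152 -0.0037  0.0948] [-0.0004 -0.0001 -0.0169]
```

{"op": "jog_arm", "data": {"deltas": [-0.007, -0.002, 0.01, 0, 0, -0.009, 1, -0.0145, -0.0035, 0.03, 0, 0, -0.017, 1, -0.0145, -0.0035, 0.055, 0, 0, -0.017, 1, -0.0145, -0.0035, 0.075, 0, 0, -0.017, 1, -0.0145, -0.0035, 0.09, 0, 0, -0.017, 1, -0.0145, -0.0035, 0.095, 0, 0, -0.017, 1, -0.0145, -0.0035, 0.095, 0, 0, -0.017, 1, -0.0145, -0.0035, 0.095, 0, 0, -0.017, 1, -0.0145, -0.0035, 0.095, 0, 0, -0.017, 1]}}

```text
time_s: 17.58
position: [0.496, -0.3059, 0.1016]
tool_rot: [[0.064, 0.998, 0.001], [0.998, -0.064, -0.001], [-0.001, 0.001, -1.0]]
ft_force: [0.3, 0.5, -3.2]
grip_width: 0.0107
```

```bash
python3 -c "
from h import *
cv2.imwrite('pics/t9t.png',cv2.resize(eyes.get_image('top')[130:260,350:480,::-1],None,fx=4.5,fy=4.5))
cv2.imwrite('pics/t9s.png',cv2.resize(eyes.get_image('side')[130:240,270:420,::-1],None,fx=5,fy=5))
plan([.4942,-.3083,.0424],86.5)"
```

```text
t 17.68 pos [ 0.496  -0.3059  0.1016] yaw 86.34 w 0.0102 F [ 0.19  0.05 -3.77] M [-0.015  0.046 -0.004] q [-43.3 -39.6]
delta [-0.0033 -0.0022  0.0789] [ 0.0003  0.0003 -0.0009]
```

View pics/t9t.png

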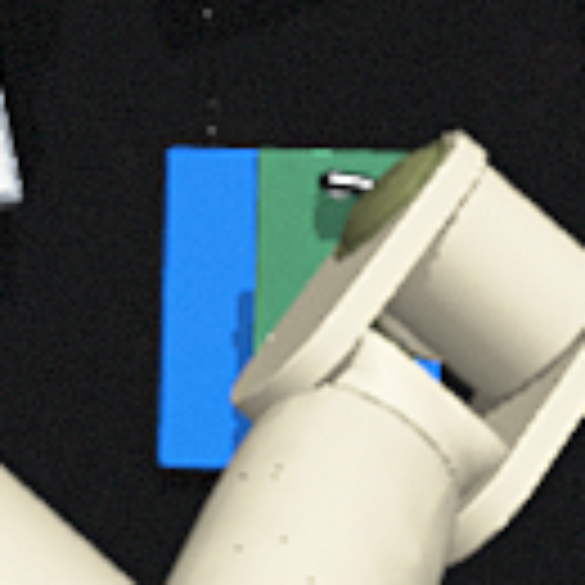

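View pics/t9s.png

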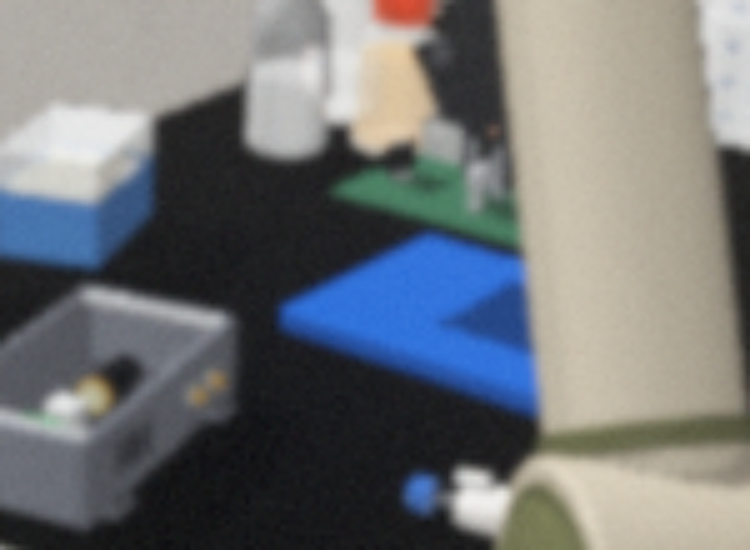

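{"op": "jog_arm", "data": {"deltas": [-0.0028, -0.002, 0.012, 0, 0, -0.001, 1, -0.0028, -0.002, 0.028, 0, 0, -0.001, 1, -0.0028, -0.002, 0.043, 0, 0, -0.001, 1, -0.0028, -0.002, 0.055, 0, 0, -0.001, 1, -0.0028, -0.002, 0.063, 0, 0, -0.001, 1, -0.0028, -0.002, 0.068, 0, 0, -0.001, 1, -0.0028, -0.002, 0.072, 0, 0, -0.001, 1, -0.0028, -0.002, 0.072, 0, 0, -0.001, 1, -0.0028, -0.002, 0.072, 0, 0, -0.001, 1, -0.0028, -0.002, 0.072, 0, 0, -0.001, 1]}}

```text
time_s: 18.52
position: [0.4943, -0.3079, 0.0473]
tool_rot: [[0.061, 0.998, 0.001], [0.998, -0.061, -0.001], [-0.001, 0.001, -1.0]]
ft_force: [-0.7, 0.3, -4.1]
grip_width: 0.0109
```

```bash
python3 -c "
from h import *
plan([.4942,-.3083,.0424],86.5)"
```

```text
t 18.52 pos [ 0.4943 -0.3079  0.0473] yaw 86.53 w 0.0109 F [-0.7   0.26 -4.05] M [0.018 0.032 0.015] q [-43.6 -40.1]
delta [-0.0006 -0.0001  0.0066] [0.0002 0.0002 0.0001]
```

{"op": "jog_arm", "data": {"deltas": [0, 0, 0.0015, 0, 0, 0, 1, 0, 0, 0.003, 0, 0, 0, 1, 0, 0, 0.004, 0, 0, 0, 1, 0, 0, 0.005, 0, 0, 0, 1, 0, 0, 0.006, 0, 0, 0, 1, 0, 0, 0.006, 0, 0, 0, 1, 0, 0, 0.006, 0, 0, 0, 1]}}

```text
time_s: 19.1
position: [0.4941, -0.3077, 0.0424]
tool_rot: [[0.061, 0.998, 0.0], [0.998, -0.061, -0.0], [-0.0, 0.0, -1.0]]
ft_force: [-0.5, 0.1, -2.1]
grip_width: 0.0102
```

```bash
python3 -c "
from h import *
plan([.4942,-.3083,.0424],86.5)"
```

```text
t 19.1 pos [ 0.4941 -0.3077  0.0424] yaw 86.52 w 0.0102 F [-0.5   0.13 -2.13] M [ 0.035 -0.033  0.002] q [-43.6 -40.1]
delta [-0.0008  0.0002  0.    ] [0.     0.     0.0001]
```

Contact just beginning (Fz −4.0 → −2.1). A little further.

{"op": "jog_arm", "data": {"deltas": [0, 0, 0.0007, 0, 0, 0, 1, 0, 0, 0.0014, 0, 0, 0, 1, 0, 0, 0.0014, 0, 0, 0, 1]}}

```text
time_s: 19.35
position: [0.4941, -0.3077, 0.0423]
tool_rot: [[0.061, 0.998, 0.0], [0.998, -0.061, -0.001], [-0.001, 0.0, -1.0]]
ft_force: [-2.7, 2.6, 8.2]
grip_width: 0.0106
```

```bash
python3 -c "
from h import *
plan([.4942,-.3083,.0424],86.5)"
```

```text
t 19.35 pos [ 0.4941 -0.3077  0.0423] yaw 86.53 w 0.0106 F [-2.74  2.57  8.24] M [ 0.385  0.505 -0.048] q [-43.6 -40.1]
delta [-0.0008  0.0002 -0.0001] [0.0002 0.0002 0.0002]
```

{"op": "jog_arm", "data": {"deltas": [0, 0, -0.0008, 0, 0, 0, 0.85, 0, 0, -0.0008, 0, 0, 0, 0.7, 0, 0, -0.0008, 0, 0, 0, 0.4, 0, 0, -0.0008, 0, 0, 0, 0, 0, 0, -0.0008, 0, 0, 0, -0.3, 0, 0, -0.0008, 0, 0, 0, -0.3, 0, 0, -0.03, 0, 0, 0, -0.3, 0, 0, -0.07, 0, 0, 0, -0.3, 0, 0, -0.12, 0, 0, 0, -0.3, 0, 0, -0.17, 0, 0, 0, -0.3, 0, 0, -0.2, 0, 0, 0, -0.3, 0, 0, -0.2, 0, 0, 0, -0.3]}}

```text
time_s: 20.35
position: [0.4955, -0.3089, 0.1968]
tool_rot: [[0.06, 0.998, 0.007], [0.998, -0.06, -0.007], [-0.006, 0.008, -1.0]]
ft_force: [-0.1, 0.8, 0.7]
grip_width: 0.0555
```

```bash
python3 -c "
from h import *
plan([.35,-.05,.25],86.5)"
```

```text
t 20.35 pos [ 0.4955 -0.3089  0.1968] yaw 86.53 w 0.0555 F [-0.09  0.76  0.67] M [-0.086 -0.053 -0.053] q [-43.6 -40.1]
delta [ 0.3324 -0.214  -0.0747] [0.0024 0.002  0.0002]
```

{"op": "jog_arm", "data": {"deltas": [0.33, -0.15, -0.07, 0, 0, 0, -0.3, 0.33, -0.15, -0.07, 0, 0, 0, -0.3, 0.33, -0.15, -0.07, 0, 0, 0, -0.3, 0.33, -0.15, -0.07, 0, 0, 0, -0.3, 0.33, -0.15, -0.07, 0, 0, 0, -0.3, 0.33, -0.15, -0.07, 0, 0, 0, -0.3, 0.33, -0.15, -0.07, 0, 0, 0, -0.3, 0.33, -0.15, -0.07, 0, 0, 0, -0.3, 0.33, -0.15, -0.07, 0, 0, 0, -0.3, 0.33, -0.15, -0.07, 0, 0, 0, -0.3]}}

```text
time_s: 21.18
position: [0.397, -0.0543, 0.2434]
tool_rot: [[0.061, 0.998, -0.0], [0.998, -0.061, -0.0], [-0.0, -0.0, -1.0]]
ft_force: [-0.2, -0.1, 0.2]
grip_width: 0.0555
```

```bash
python3 - <<'E'
from h import *
im=eyes.get_image('top')[:,:,::-1].copy();s=eyes.get_image('side')[:,:,::-1]
cv2.imwrite('pics/f_t.png',cv2.resize(im[130:260,350:480],None,fx=4.5,fy=4.5)); cv2.imwrite('pics/f_s.png',cv2.resize(s[130:240,270:420],None,fx=5,fy=5))
hsv=cv2.cvtColor(im,cv2.COLOR_BGR2HSV);m=cv2.inRange(hsv,(60,90,50),(90,255,255));m[:130]=0;m[:,:370]=0
c=max(cv2.findContours(m,0,1)[0],key=cv2.contourArea);W=np.array([unproj('top',q,.035) for q in cv2.boxPoints(cv2.minAreaRect(c))]);print(W.round(4),W.mean(0))
plan([.35,-.05,.25],86.5)
E
```

```text
[[ 0.4021 -0.2538  0.035 ]
 [ 0.5936 -0.2661  0.035 ]
 [ 0.588  -0.3686  0.035 ]
 [ 0.3965 -0.3557  0.035 ]] [ 0.49506476 -0.31106569  0.035     ]
t 21.28 pos [ 0.3971 -0.0547  0.2432] yaw 86.45 w 0.0555 F [ 0.1  -0.44 -0.37] M [-0.034  0.019  0.047] q [-24.9 -21.3]
delta [ 0.0024 -0.0631 -0.0089] [-0.0003 -0.0001 -0.0003]
```

View pics/f_t.png

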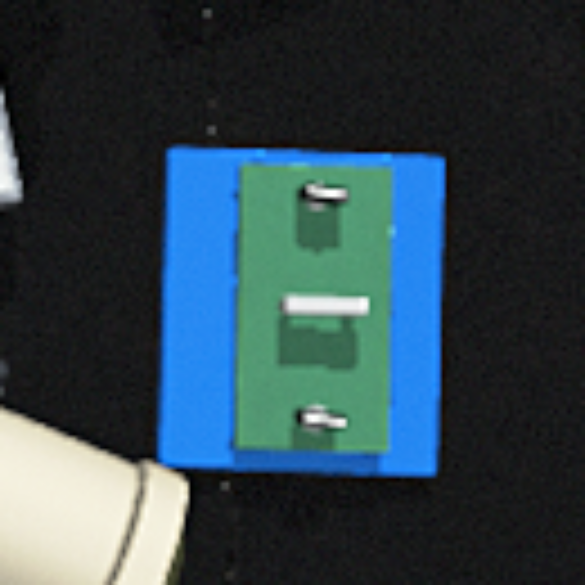

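View pics/f_s.png

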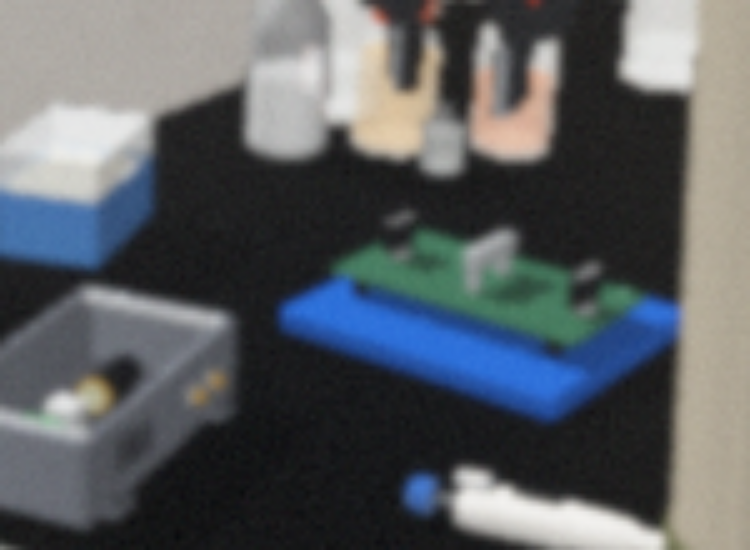

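```bash
python3 -c "
from rig import env,close_job
o=env.observe();print(o['time_s'],abs(o['qvel']).max());close_job()"
```

```text
21.2833 0.20906595025351493
the job is handed in; nothing more can be done
```

The green cover is off its housing and lying flat, handle up, in the middle of the blue board. I handed the job in at 21.3 s, inside the 69 s limit.

- **Screws:** I turned the left screw and then the right one anticlockwise. At the end of each turn the wrist torque rose to about 0.3–0.4 N m, against 0.03 N m of screw friction, which indicates the stop. The tool had turned about 85°, slightly more than the 83° of the stop.
- **Lift and placing:** I lifted the cover straight up 45 mm by its handle before moving sideways. I set it down until the vertical force showed contact (about 8 N), then released it. It lies with its long side along the board's 220 mm side, so none of it overhangs.
- **Last checks:** The final pictures show the cover flat on the board with both wings still turned. In the top view it is about 3 mm from the board's measured centre. The tool position at release gave about 1 mm, so the two checks differ by about 3 mm. The arm stood clear of everything.

The highest force I read was about 9 N, but I only saw values between moves. No check failed.

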